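# Lock the keeper bar of the glass rack

## Task

Make the sheet-glass rack safe to carry: swing its keeper bar down over the stud, take the pin with the wire loop from the bench block and push it through the stud's cross hole until its head is up against the stud, then swing the loop over the top of the stud so that it snaps shut on the far end of the pin. Let go of everything and leave the other things on the table as they are.

Things in the scene. Friction and masses are not known exactly. Their poses are not given: they have to be found in the camera images.
- rack: sheet-glass rack, fixed: wooden base 130 x 350 mm, six glass sheets standing in slots across it (tops at most 108 mm above its underside), a steel post at each end. Origin under the middle of the base; z up; y along the rack from the hinge post (y = -140 mm) to the locking post (+140 mm); x across it, roughly away from the robot.
- bar (a joint): keeper bar: strip 16 x 8 mm, hinged at the hinge post. 0 = down along rack +y, its top 118 mm above the rack's underside; grows (rad) as the free end rises. Starts at 0.45 to 0.85. A stiff hinge holds it where it is left; 1 to 2 N half-way along moves it. Its end is an eye (30 mm wide, 45 mm long) that drops over the stud, with a tongue, 18 mm wide, to rack -x.
- bar_hinge (a point): hinge of the keeper bar, on the bar's centre line, mid-thickness; axes as the rack's (the bar turns about x).
- bar_end (a point): top face of the keeper bar's free end, in the middle of its eye, 280 mm from the hinge.
- cross_hole (a point): middle of the cross hole; axes as the rack's. The stud is an 18 x 18 mm square bar on the locking post (24 mm square); the round hole, 11 mm across, runs through it along x, with mouths at x = -9 and +9 mm. The stud ends 21 mm above this point; the closed bar's eye lies 10 mm below it, to 15 mm either way along x; its tongue, 11 mm below, runs on to x = -37 mm under the pin's head.
- pin: steel locking pin, 100 to 170 g, with a loop. Starts head up in a hole of the block, loop folded back (up), its own x within 0.9 rad of world +x. Origin: middle of the head's shoulder. Round shank, 9 mm, to z = -45 mm, tip chamfered; square head, 18 x 18 mm (flats across x, y), to z = +26 mm. Laid on a flat of the head it stays level, axis 9 mm up.
- pin_tip (a point): tip of the pin's shank, 45 mm from the shoulder (pin z = -45 mm).
- loop (a joint): the pin's sprung loop: 4 mm wire, 42 mm wide, 65 mm long; hinge along pin y at pin z = +32 mm. 0 = folded back in line with the pin (+z); it turns only through the pin's +x side (where its leaf spring is), to 3.0 = shut, its end resting on the shank near the tip. Over-centre: some 3.7 N at its end starts it, less towards the middle (1.5), past which it snaps shut.
- grip_sleeve (a point): middle of the grip sleeve (8 mm thick, 26 mm long, along pin y) on the loop's far end, 65 mm from its hinge. Pinched across, the loop can turn about it between the fingers. The wire's inside width is 34 mm.
- block: drilled wooden bench block, 210 x 70 mm, 48 mm high, fixed; 11 mm through holes at x = -55 and +25 mm on its centre line; two upright tools at its far end (x = +88 mm), up to 72 mm above it. Origin under its middle, x along it.
- mat: green cutting mat, 560 x 860 mm, 3 mm thick, fixed; rack, block and the small things stand on it. Origin under its middle.
- clear (a point): middle, on the mat's top face, of a stretch of bare mat between rack and block: about 150 mm along x, 70 mm along y.
- stop_pin: plain stop pin without a loop, domed round head 30 mm across and 22 mm high on a 9 mm shank 40 mm long; stands in the other hole of the block. It is not needed. Origin under its head.
- pliers: running pliers, about 165 mm long, lying on the mat, not needed; origin under the middle.
- cutter: brass glass cutter, 170 mm long and 12 mm thick, lying on the mat, not needed; origin under the middle.
- offcut_a: glass offcut about 60 x 40 mm, 4 mm thick, lying on the mat, not needed; origin under the middle.
- offcut_b: glass offcut about 55 x 50 mm, 4 mm thick, lying on the mat, not needed; origin under the middle.
- bottle: clear bottle with a screw cap, 64 mm across, 155 mm tall, not needed; origin under the middle.
- flux_jar: jar 56 mm across, 60 mm tall, not needed; origin under the middle.

How it is judged:
By the outcome, as a careful person would: the job done as asked, in the order asked, and still so for the second after the job is handed in, with the robot touching nothing.
It also fails if it takes over 72 s, if anything falls off the work surface, if the arm or the gripper's body presses on something with over 40 N, if the wrist force passes 120 N, or if a joint passes its speed limit or range.

## Robot

A 6-joint arm with a two-finger parallel gripper is mounted at the origin on the work surface. World frame = base frame: x ahead of the robot, y to its left, z up, the work surface at z = 0. Lengths are in mm, angles in rad, forces in N, time in s.
With the tool pointing down it reaches from about 350 to 925 mm from the base axis. Payload 6.4 kg.
Tool frame: the origin (TCP) lies midway between the tips of the shut fingers; the grasp point (between the pads) lies r.hold_point_z behind it (r.hold_point_z is the distance from the TCP to the grasp point, in mm); z points along the fingers, x is the direction in which the jaws open and shut, and the axes are right-handed (so a half turn about z gives the same grasp; the last joint's range is limited). The gripper opens to 85 mm and grips with 20 to 120 N. Pads are 22 mm wide; open, the fingers measure 114 mm over their backs; the gripper's body (76 mm by 85 mm) begins 54 mm behind the grasp point. The pads swing forward as they close: fully open they stand 13 mm farther back than shut.
Start: joints at [1.169, 0.245, 1.558, -0, 1.339, -0.174], TCP at [146.789, 633.22, 231.29] pointing down, gripper open.
Joint ranges: [-3.13, 3.13], [-1.02, 2.26], [0.13, 2.54], [-0.95, 4.09], [0.21, 2.88], [-2.74, 2.74]. Speed limits (rad/s): [2.57, 2.57, 3.14, 3.14, 3.14, 3.14].

## Interface

Orientations are given as a unit quaternion [w, x, y, z].
In Python, from plant import r gives the robot as it stands.
- The arm moves only by the tool servo_tool, never from a script. Its argument "targets" is a list of rows, each a list of 3 entries, a list of its own where there are three numbers: the closure, from 0 (fully open) to 1 (shut), then the shift along the tool's x, y, z in m, then the turn, a rotation vector about the tool's x, y, z in degrees. In form: [[claw, [tx, ty, tz], [wx, wy, wz]], ...]. A call has 1 to 12 rows; each row is the pose to reach, as a shift and turn from the pose commanded when the call began, along the tool's axes at that moment; what a row does not reach only later rows make up. A row lasts 1/8 s, in which the tool goes at most 62.5 mm and 10.7 degrees, less where a joint would pass 70% of its speed; a pose out of reach is approached as far as the arm can. A call with a gripper value outside its range is refused whole. The fingers move at their own pace and stop on an object; the grip force is fixed at half the most. Time passes only in rows, so rows that repeat a pose let the fingers close. It gives the time, the measured TCP pose, the force and the opening at its end, in the units of the state.
- r.observe(): the state, without advancing time (a new reading comes with each control period).
- r.camera(name): name is "scene" or "top"; returns a dict with "color" (384x512x3 uint8, red, green, blue), "vfov" (degrees; the focal length in pixels is half the picture's height over the tangent of half this angle, whatever the lens; pixels are square), "cx", "cy" (the principal point, pixels), "cam_to_world" (4x4, takes a point from camera to world coordinates). Camera axes: x right, y down, z forward; pixel columns grow to the right and rows downward; lengths in mm; the calibration is good to about 2 mm. A picture is of the moment at which its call begins. There is no depth.
- r.hand_in(): hands the job in, once; it reports no verdict.
Trained networks look in a picture, given as the dict that the camera call returned (one of the last four; its "shot" number tells which), for a name from the list of things; names that differ only in an ending like _2 or _b are one class to them, and where a whole thing is asked for, a point or a joint stands for the part that bears it (a point fixed in the world has none). Each returns a list of dicts, best first, with "conf" (0 to 1); they miss things now and then, are a little off and sometimes report something else, mostly with a low value. They report only what shows in the picture. A call takes as long as a camera call.
- r.find_in(picture, query): "xyz" ([x, y, z] in mm, in world coordinates, good to about 4 mm: the middle of the surface that is visible of it).
- r.trace(picture, query): "mask" (384x512 bool, what is visible of it).
- r.place_of(picture, query): "xyz" ([x, y, z] in mm, in world coordinates, good to about 4 mm: a listed point, or the origin of a listed thing).
The state is a dict: "time_s": time; "joint_pos": joint angles; "qd": joint speeds; "effort": joint torques, N m; "eef_pos": TCP position; "eef_rot": TCP orientation; "wrist_force": force on the tool from outside, world axes, zero at the start; "wrist_torque": the same for the moment, N m; "width": opening from 0.0 (shut) to 1.0 (fully open).
Only numpy, scipy, OpenCV 4.12 (cv2) and the standard library are available. Lean on these libraries where they do the work, as an engineer would, in place of code of your own. Each camera call takes 0.05 s, during which the arm holds its last target. There are 200 camera calls.

## Working session

There is one attempt and no reset: what is moved stays moved. The work goes in short steps, Python scripts to look and compute and a tool call to move; the robot and the scene stay as the last step left them, time stands still between calls to the robot, and variables do not carry over. Pictures are saved under pics/ and viewed, about 8 in all and at most 12, crops included, and the job is handed in when it is done.

Besides the shell and the picture viewer there is one more tool, called after "Emit:" by a JSON object that holds its "op" and its "data". servo_tool: Moves the arm, as the interface text tells. Its arguments: {"type":"object","properties":{"targets":{"type":"array"}},"required":["targets"]}

```bash
mkdir -p pics; ls
cat > h.py <<'E'
import numpy as np, cv2
from plant import r
from scipy.spatial.transform import Rotation as R
def cam(n,f=None):
    p=r.camera(n)
    if f: cv2.imwrite('pics/'+f,cv2.cvtColor(p['color'],cv2.COLOR_RGB2BGR))
    return p
def proj(p,X):
    X=np.atleast_2d(X); M=np.linalg.inv(p['cam_to_world']); c=X@M[:3,:3].T+M[:3,3]
    f=p['color'].shape[0]/2/np.tan(np.radians(p['vfov'])/2)
    return np.c_[f*c[:,0]/c[:,2]+p['cx'],f*c[:,1]/c[:,2]+p['cy']]
def ray(p,u,v):
    f=p['color'].shape[0]/2/np.tan(np.radians(p['vfov'])/2)
    T=np.array(p['cam_to_world']); d=T[:3,:3]@np.array([(u-p['cx'])/f,(v-p['cy'])/f,1]); return T[:3,3],d
def atz(p,u,v,z):
    o,d=ray(p,u,v); return o+d*(z-o[2])/d[2]
def tri(p1,uv1,p2,uv2):
    A=np.zeros((3,3));b=np.zeros(3);L=[]
    for p,uv in((p1,uv1),(p2,uv2)):
        o,d=ray(p,*uv);d=d/np.linalg.norm(d);P=np.eye(3)-np.outer(d,d);A+=P;b+=P@o;L.append((P,o))
    x=np.linalg.solve(A,b); return x,[np.linalg.norm(P@(x-o)) for P,o in L]
E
cat > a.py <<'E'
from h import *
a=cam('scene','s0.png'); b=cam('top','t0.png')
for p,n in((a,'scene'),(b,'top')):
    print(n,p['vfov'],p['cx'],p['cy'],np.round(p['cam_to_world'],2).tolist())
    for q in 'rack bar_hinge bar_end cross_hole pin pin_tip grip_sleeve block clear stop_pin pliers cutter offcut_a bottle flux_jar'.split():
        o=r.place_of(p,q)[:3]
        print(q,[(np.round(x['xyz']).astype(int).tolist(),round(x['conf'],2),np.round(proj(p,x['xyz'])[0]).astype(int).tolist()) for x in o])
print(r.hold_point_z, r.observe())
E
python3 a.py; python3 -c "
import cv2
for n in ('s0','t0'):
    cv2.imwrite(f'pics/{n}b.png',cv2.resize(cv2.imread(f'pics/{n}.png'),(800,600),interpolation=cv2.INTER_CUBIC))"
```

```text
pics
scene 56.40314162922419 261.69588139893597 190.62692741706468 [[-0.49, 0.69, -0.54, 1028.89], [0.87, 0.39, -0.3, 264.18], [0.01, -0.61, -0.79, 789.91], [0.0, 0.0, 0.0, 1.0]]
rack [([581, -206, 3], 0.84, [192, 187])]
bar_hinge [([576, -342, 118], 0.6, [145, 139])]
bar_end [([581, -145, 312], 0.83, [194, 106]), ([577, -340, 118], 0.75, [146, 140])]
cross_hole [([575, -62, 134], 0.83, [235, 175])]
pin [([530, 300, 49], 0.72, [377, 244]), ([401, -131, 5], 0.72, [248, 155])]
pin_tip []
grip_sleeve [([529, 300, 153], 0.71, [390, 219]), ([670, 174, 5], 0.69, [301, 275])]
block [([502, 299, 6], 0.79, [376, 243]), ([613, -3, 2], 0.59, [249, 226])]
clear [([540, 118, 3], 0.82, [303, 225])]
stop_pin [([450, 285, 52], 0.47, [382, 216])]
pliers [([404, -133, 5], 0.25, [247, 156])]
cutter [([768, 31, 2], 0.55, [227, 282]), ([402, -132, 6], 0.54, [248, 155])]
offcut_a [([670, 176, 5], 0.61, [302, 276]), ([401, -134, 4], 0.51, [247, 156])]
bottle [([732, 252, 8], 0.76, [322, 314]), ([578, -203, 4], 0.62, [194, 187]), ([579, -144, 312], 0.57, [195, 105])]
flux_jar [([575, -340, 118], 0.3, [146, 
[... 1066 characters left out ...]

18.700000000000003 {'time_s': 1.6, 'joint_pos': array([ 1.16887969e+00,  2.45089889e-01,  1.55777400e+00,  9.09653166e-06,
        1.33866427e+00, -1.74097219e-01]), 'qd': array([-0.00147667, -0.00016012,  0.00143627, -0.00030201,  0.0006816 ,
        0.00025589]), 'effort': array([ 2.49285785e-05, -4.29504061e+01, -3.26419437e+01, -1.42404770e-04,
        5.67348652e-04, -4.32308610e-06]), 'eef_pos': array([146.80796277, 633.23697924, 231.31072369]), 'eef_rot': array([-1.92766646e-05,  7.82897138e-01,  6.22151164e-01,  2.62286837e-05]), 'wrist_force': array([-0.10094476, -0.30522395, -0.02282061]), 'wrist_torque': array([-0.00470746,  0.04479796,  0.00264701]), 'width': 1.0010859006248507}
```

View pics/s0b.png

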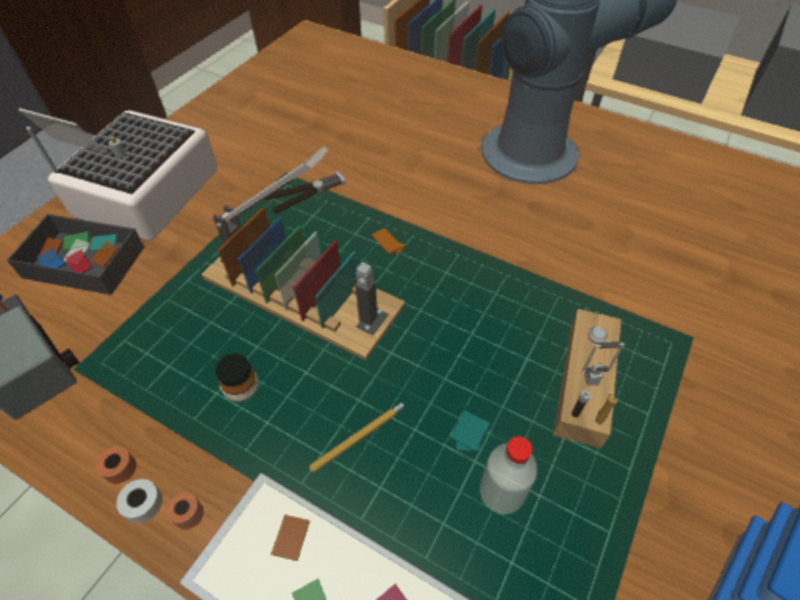

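View pics/t0b.png

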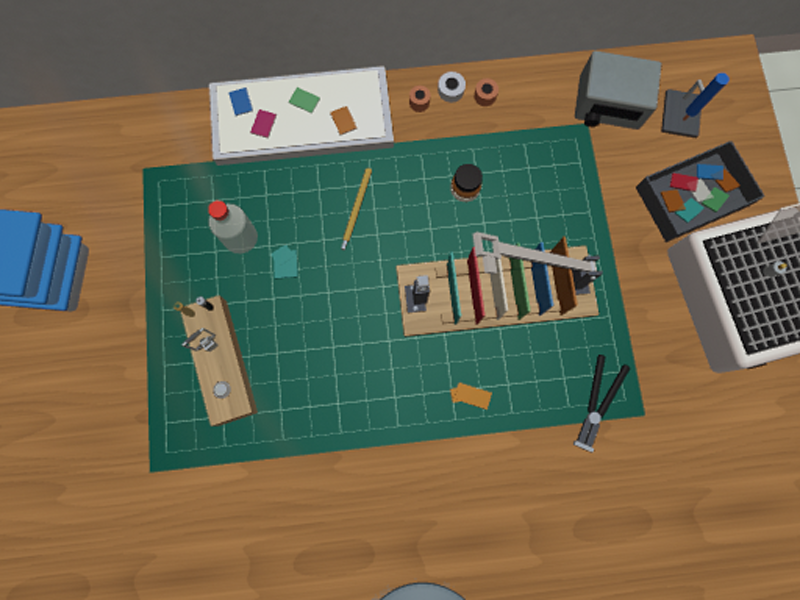

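The views agree: the rack is unrotated, with the hinge at about (577,-342), the hole at (576,-63,131) and the bar at about 0.78 rad. The pin is at (530,301) with its loop up. Next I measure the pin's yaw from the loop mask and plan the bar push.

```bash
cat >> h.py <<'E'
def down(yaw): # tool down, tool x (jaw axis) at yaw in world
    c,s=np.cos(yaw),np.sin(yaw); return R.from_matrix(np.array([[c,s,0],[s,-c,0],[0,0,-1.]]))
def rel(pos,rot=None):
    o=r.observe(); R0=R.from_quat(np.roll(o['eef_rot'],-1)); 
    t=R0.inv().apply(np.array(pos)-o['eef_pos'])/1000
    w=np.zeros(3) if rot is None else np.degrees((R0.inv()*rot).as_rotvec())
    print('shift',np.round(t,4).tolist(),'turn',np.round(w,1).tolist())
E
cat > b.py <<'E'
from h import *
from scipy.optimize import minimize
P=[cam('scene'),cam('top')]; D=[]
for p in P:
    m=r.trace(p,'loop'); print([(round(x['conf'],2),int(x['mask'].sum())) for x in m]); D.append(m[0]['mask'])
def render(p,x,y,yaw):
    S=4;im=np.zeros((384*S,512*S),np.uint8); c,s=np.cos(yaw),np.sin(yaw)
    def seg(a,b,w):
        q=np.array([[x-s*a[0],y+c*a[0],a[1]],[x-s*b[0],y+c*b[0],b[1]]]);u=proj(p,q)
        d=np.linalg.norm(np.array(p['cam_to_world'])[:3,3]-q[0]); f=192/np.tan(np.radians(p['vfov'])/2)
        cv2.line(im,*[tuple(int(v) for v in np.round(k*S+S/2)) for k in u],255,max(1,int(round(w*f/d*S))))
    seg((-19,83),(-19,148),4);seg((19,83),(19,148),4);seg((-19,148),(19,148),4);seg((-13,148),(13,148),8);seg((-19,83),(19,83),4)
    return cv2.resize(im,(512,384),interpolation=cv2.INTER_AREA)/255.
def cost(v):
    return sum(((cv2.GaussianBlur(render(p,*v),(0,0),1)-cv2.GaussianBlur(m.astype(float),(0,0),1))**2).sum()/m.sum() for p,m in zip(P,D))
res=[]
for yaw in np.arange(-1,1.01,.1):
    o=minimize(cost,[530,301,yaw],method='Nelder-Mead',options=dict(initial_simplex=[[530,301,yaw],[536,301,yaw],[530,307,yaw],[530,301,yaw+.15]],maxiter=40)); res.append((o.fun,o.x))
res.sort(key=lambda t:t[0])
for f,x in res[:4]: print(round(f,3),np.round(x,2))
x=res[0][1];T=[]
for p,m in zip(P,D):
    u,v=proj(p,[x[0],x[1],110])[0].astype(int); im=p['color'][v-35:v+35,u-35:u+35].copy(); g=im.copy()
    g[render(p,*x)[v-35:v+35,u-35:u+35]>.4]=[255,0,0]; T.append(np.vstack([im,g]))
cv2.imwrite('pics/loop.png',cv2.cvtColor(cv2.resize(np.hstack(T),(600,600),interpolation=cv2.INTER_CUBIC),cv2.COLOR_RGB2BGR))
# bar push plan
for z in (330,300): rel([577,-172,z],down(0))
E
python3 b.py
```

```text
[(0.52, 155)]
[(0.57, 54)]
0.527 [528.97 299.63   0.61]
0.527 [528.98 299.59   0.61]
0.531 [529.06 299.66   0.6 ]
0.532 [529.24 299.51   0.59]
shift [-0.6872, 0.601, -0.0987] turn [-0.0, 0.0, 76.9]
shift [-0.6872, 0.601, -0.0687] turn [-0.0, 0.0, 76.9]
```

View pics/loop.png

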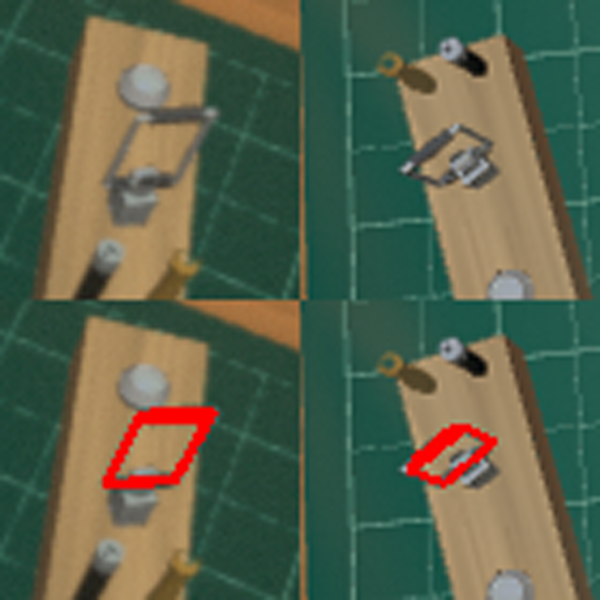

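The loop fit is good: the red overlay follows the wire in both views, giving pin yaw of about 0.60 at (529,300). Next I move to above the bar.

Emit:
{"op": "servo_tool", "data": {"targets": [[1,[-0.35,0.3,-0.11],[0,0,38]],[1,[-0.687,0.601,-0.11],[0,0,76.9]],[1,[-0.687,0.601,-0.11],[0,0,76.9]],[1,[-0.687,0.601,-0.11],[0,0,76.9]],[1,[-0.687,0.601,-0.11],[0,0,76.9]],[1,[-0.687,0.601,-0.11],[0,0,76.9]],[1,[-0.687,0.601,-0.11],[0,0,76.9]],[1,[-0.687,0.601,-0.11],[0,0,76.9]],[1,[-0.687,0.601,-0.11],[0,0,76.9]],[1,[-0.687,0.601,-0.11],[0,0,76.9]],[1,[-0.687,0.601,-0.11],[0,0,76.9]],[1,[-0.687,0.601,-0.11],[0,0,76.9]]]}}

```text
time_s: 3.3
eef_pos: [498.1, -25.1, 323.0]
eef_rot: [0.0, 1.0, 0.0, 0.001]
wrist_force: [1.1, 1.2, -0.8]
width: 0.001
```

Emit:
{"op": "servo_tool", "data": {"targets": [[1,[0,0,0],[0,0,0]]]}}

```text
time_s: 3.42
eef_pos: [498.7, -26.4, 322.8]
eef_rot: [0.0, 1.0, -0.002, 0.0]
wrist_force: [-0.6, 0.6, 0.6]
width: -0.001
```

```bash
python3 -c "
from h import *
o=r.observe();print(o['time_s'],o['eef_pos'],o['eef_rot'],o['width']);rel([577,-172,300],down(0))"
```

```text
3.425 [498.69130794 -26.35872939 322.78092595] [ 2.78383266e-04  9.99997264e-01 -2.30659380e-03  2.70489982e-04] -0.0014806699556951647
shift [0.079, 0.1453, 0.0229] turn [0.0, -0.0, -0.3]
```

Emit:
{"op": "servo_tool", "data": {"targets": [[1,[0.04,0.07,-0.025],[0,0,0]],[1,[0.079,0.13,-0.025],[0,0,0]],[1,[0.079,0.146,-0.02],[0,0,0]],[1,[0.079,0.146,0.01],[0,0,0]],[1,[0.079,0.146,0.035],[0,0,0]],[1,[0.079,0.146,0.06],[0,0,0]],[1,[0.079,0.146,0.085],[0,0,0]],[1,[0.079,0.146,0.11],[0,0,0]],[1,[0.079,0.146,0.135],[0,0,0]],[1,[0.079,0.146,0.16],[0,0,0]],[1,[0.079,0.146,0.18],[0,0,0]],[1,[0.079,0.146,0.19],[0,0,0]]]}}

```text
time_s: 4.92
eef_pos: [576.1, -168.1, 131.2]
eef_rot: [-0.0, 1.0, 0.001, -0.001]
wrist_force: [-0.5, 0.6, 1.5]
width: 0.002
```

Emit:
{"op": "servo_tool", "data": {"targets": [[1,[0,0,0.003],[0,0,0]],[1,[0,0,0.007],[0,0,0]],[1,[0,0,0.01],[0,0,0]],[1,[0,0,0.013],[0,0,0]],[1,[0,0,0.013],[0,0,0]]]}}

```text
time_s: 5.55
eef_pos: [577.1, -169.1, 121.0]
eef_rot: [0.0, 1.0, 0.0, 0.0]
wrist_force: [-1.6, 0.2, 6.9]
width: -0.002
```

```bash
python3 -c "
from h import *
a=cam('scene','s1.png');b=cam('top','t1.png')
for p in(a,b):
  for q in('bar_end','cross_hole'): print(q,[(np.round(x['xyz']),round(x['conf'],2)) for x in r.place_of(p,q)[:2]])
print(r.observe()['eef_pos'])
"
```

```text
bar_end [(array([580., -66., 118.]), 0.85)]
cross_hole [(array([576., -62., 136.]), 0.95)]
bar_end [(array([577., -65., 126.]), 0.88), (array([528., 305.,  50.]), 0.35)]
cross_hole [(array([573., -65., 130.]), 0.61)]
[ 577.10241326 -169.15716994  120.98124025]
```

The bar is down: the TCP sat on it at z 121.0, as expected. Next I go to above the pin's loop with the jaw axis at yaw 0.6.

Emit:
{"op": "servo_tool", "data": {"targets": [[1,[0,0,-0.06],[0,0,0]],[1,[0,-0.03,-0.11],[0,0,0]],[0.5,[-0.01,-0.09,-0.115],[0,0,-8]],[0.5,[-0.02,-0.15,-0.115],[0,0,-17]],[0.5,[-0.03,-0.21,-0.115],[0,0,-26]],[0.5,[-0.04,-0.27,-0.115],[0,0,-34.4]],[0.5,[-0.048,-0.33,-0.115],[0,0,-34.4]],[0.5,[-0.048,-0.39,-0.115],[0,0,-34.4]],[0.5,[-0.048,-0.45,-0.115],[0,0,-34.4]],[0.5,[-0.048,-0.469,-0.1],[0,0,-34.4]],[0.5,[-0.048,-0.469,-0.08],[0,0,-34.4]],[0.5,[-0.048,-0.469,-0.08],[0,0,-34.4]]]}}

```text
time_s: 7.35
eef_pos: [526.7, 298.0, 196.0]
eef_rot: [0.0, 0.955, 0.295, -0.003]
wrist_force: [-0.4, -0.4, 0.3]
width: 0.503
```

```bash
cat > c.py <<'E'
from h import *
a=cam('scene');b=cam('top')
for p in(a,b):
  for q in('bar_end','grip_sleeve','pin'): print(q,[(np.round(x['xyz']),round(x['conf'],2)) for x in r.place_of(p,q)[:2]])
o=r.observe();print(o['time_s'],o['eef_pos'],o['width']);rel([529,300,138],down(.6))
T=[]
for p in(a,b):
    u,v=proj(p,[529,300,140])[0].astype(int); T.append(p['color'][v-45:v+45,u-45:u+45])
cv2.imwrite('pics/l2.png',cv2.cvtColor(cv2.resize(np.hstack(T),(800,400),interpolation=cv2.INTER_CUBIC),cv2.COLOR_RGB2BGR))
E
python3 c.py
```

```text
bar_end [(array([578., -62., 118.]), 0.96), (array([ 398., -131.,    5.]), 0.7)]
grip_sleeve [(array([449., 282.,  49.]), 0.66), (array([611.,  -2.,   4.]), 0.6)]
pin [(array([528., 303.,  49.]), 0.82)]
bar_end [(array([578., -67., 122.]), 0.81)]
grip_sleeve [(array([529., 299., 148.]), 0.38), (array([670., 173.,   6.]), 0.3)]
pin [(array([612.,   4.,  -4.]), 0.73), (array([530., 304.,  50.]), 0.47)]
7.75 [528.60568644 299.73029552 200.07386823] 0.49876120055717105
shift [0.0004, -0.0, 0.0621] turn [0.0, -0.1, 0.0]
```

View pics/l2.png

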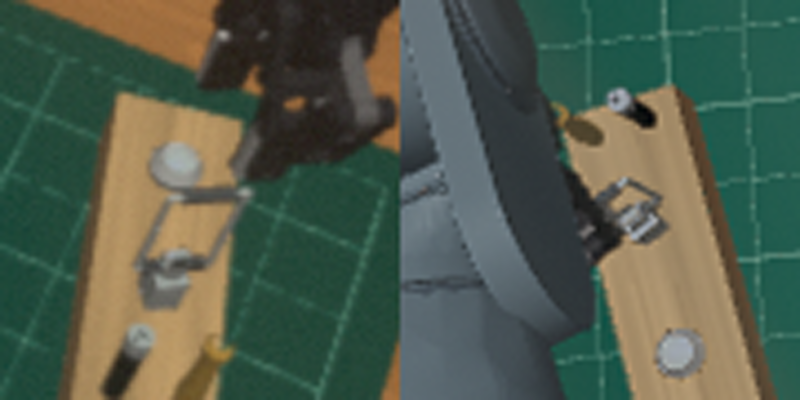

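The gripper is above the loop, and the loop is undisturbed at (185,195) in the scene crop. Next I descend, close and lift.

Emit:
{"op": "servo_tool", "data": {"targets": [[0.5,[0,0,0.03],[0,0,0]],[0.5,[0,0,0.062],[0,0,0]],[0.5,[0,0,0.062],[0,0,0]],[0.7,[0,0,0.062],[0,0,0]],[1,[0,0,0.062],[0,0,0]],[1,[0,0,0.062],[0,0,0]],[1,[0,0,0.062],[0,0,0]],[1,[0,0,0.062],[0,0,0]],[1,[0,0,0.062],[0,0,0]]]}}

```text
time_s: 8.88
eef_pos: [529.5, 300.5, 139.5]
eef_rot: [-0.0, 0.955, 0.296, 0.002]
wrist_force: [0.9, -0.1, 5.7]
width: 0.065
```

Emit:
{"op": "servo_tool", "data": {"targets": [[1,[0,0,-0.005],[0,0,0]],[1,[0,0,-0.015],[0,0,0]],[1,[0,0,-0.025],[0,0,0]],[1,[0,0,-0.035],[0,0,0]],[1,[0,0,-0.045],[0,0,0]],[1,[0,0,-0.055],[0,0,0]],[1,[0,0,-0.075],[0,0,0]],[1,[0,0,-0.08],[0,0,0]]]}}

```text
time_s: 9.88
eef_pos: [529.2, 300.4, 220.0]
eef_rot: [-0.0, 0.955, 0.296, 0.002]
wrist_force: [-0.2, 0.9, -0.9]
width: 0.06
```

```bash
cat > d.py <<'E'
from h import *
import sys
a=cam('scene');b=cam('top')
for p in(a,b):
  for q in('pin','pin_tip','clear'): print(q,[(np.round(x['xyz']),round(x['conf'],2)) for x in r.place_of(p,q)[:2]])
o=r.observe();print(o['time_s'],o['eef_pos'],o['width'],o['wrist_force'])
T=[]
e=o['eef_pos']-[0,0,50]
for p in(a,b):
    u,v=np.clip(proj(p,e)[0].astype(int),[55,55],[455,327]); T.append(p['color'][v-55:v+55,u-55:u+55])
cv2.imwrite('pics/'+sys.argv[1],cv2.cvtColor(cv2.resize(np.hstack(T),(800,400),interpolation=cv2.INTER_CUBIC),cv2.COLOR_RGB2BGR))
E
python3 d.py l3.png
```

```text
pin [(array([529., 304., 130.]), 0.81)]
pin_tip [(array([530., 303.,  90.]), 0.8)]
clear [(array([542., 119.,   5.]), 0.68)]
pin [(array([531., 304., 133.]), 0.49)]
pin_tip [(array([527., 302.,  86.]), 0.55)]
clear [(array([537., 114.,   0.]), 0.92), (array([771.,  31.,   6.]), 0.6)]
10.275 [527.82278339 299.91086972 216.62357944] 0.062782053946065 [-0.16268579  1.31963709 -1.60671277]
```

View pics/l3.png

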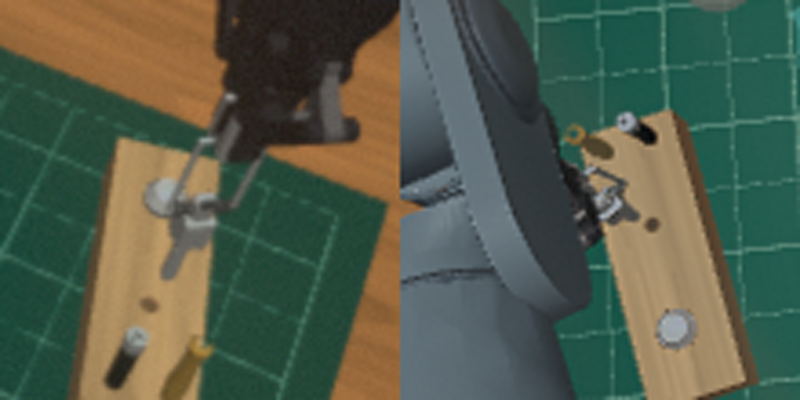

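The pin hangs cleanly from the fingers, with the hole empty at (150,303) in the scene crop. Next I carry it to the clear stretch and turn it to yaw 0.

Emit:
{"op": "servo_tool", "data": {"targets": [[1,[-0.003,0.015,0],[0,0,3]],[1,[-0.009,0.045,0],[0,0,8]],[1,[-0.018,0.085,0],[0,0,15]],[1,[-0.026,0.125,0],[0,0,22]],[1,[-0.034,0.16,0],[0,0,28]],[1,[-0.039,0.185,0.01],[0,0,33]],[1,[-0.0403,0.194,0.025],[0,0,34.4]],[1,[-0.0403,0.194,0.045],[0,0,34.4]],[1,[-0.0403,0.194,0.06],[0,0,34.4]],[1,[-0.0403,0.194,0.067],[0,0,34.4]],[1,[-0.0403,0.194,0.067],[0,0,34.4]],[1,[-0.0403,0.194,0.067],[0,0,34.4]]]}}

```text
time_s: 11.78
eef_pos: [605.1, 117.6, 151.2]
eef_rot: [0.0, 1.0, 0.001, 0.001]
wrist_force: [0.3, 0.4, -0.6]
width: 0.058
```

```bash
python3 d.py l4.png; python3 -c "
from h import *
rel([605,117,140],down(0))"
```

```text
pin [(array([609., 116.,  60.]), 0.61)]
pin_tip [(array([605., 122.,  22.]), 0.61)]
clear [(array([540., 115.,   2.]), 0.89), (array([578., -63., 118.]), 0.61)]
pin []
pin_tip []
clear [(array([537., 114.,   4.]), 0.58)]
12.175 [604.75895902 117.22720051 150.54938062] 0.06320322994407904 [-0.13894867  0.53278098 -1.61821295]
shift [0.0002, 0.0002, 0.0105] turn [0.0, -0.0, 0.0]
```

Emit:
{"op": "servo_tool", "data": {"targets": [[1,[0,0,0.008],[0,0,0]],[1,[0,0,0.0155],[0,0,0]],[1,[-0.012,0,0.017],[0,0,0]],[1,[-0.025,0,0.018],[0,0,0]],[1,[-0.037,0,0.021],[0,0,0]],[1,[-0.049,0,0.024],[0,0,0]],[1,[-0.06,0,0.029],[0,0,0]],[1,[-0.071,0,0.0335],[0,0,0]],[1,[-0.081,0,0.04],[0,0,0]],[1,[-0.091,0,0.047],[0,0,0]],[1,[-0.1,0,0.055],[0,0,0]],[1,[-0.109,0,0.064],[0,0,0]]]}}

```text
time_s: 13.68
eef_pos: [494.5, 117.2, 85.4]
eef_rot: [0.0, 1.0, 0.0, -0.001]
wrist_force: [0.1, 0.8, -1.2]
width: 0.059
```

```bash
python3 d.py l5.png
```

```text
pin [(array([492., 114.,  96.]), 0.74), (array([574., 116.,  32.]), 0.63)]
pin_tip [(array([607., 120.,   7.]), 0.72), (array([ 574., -340.,  120.]), 0.43)]
clear [(array([538., 118.,   2.]), 0.86)]
pin []
pin_tip [(array([ 581., -202.,    3.]), 0.44)]
clear [(array([ 395., -135.,    2.]), 0.18)]
14.075 [496.16795265 117.14707691  86.71168152] 0.0667951890336229 [ 0.13004187  0.03681797 -1.26305745]
```

View pics/l5.png

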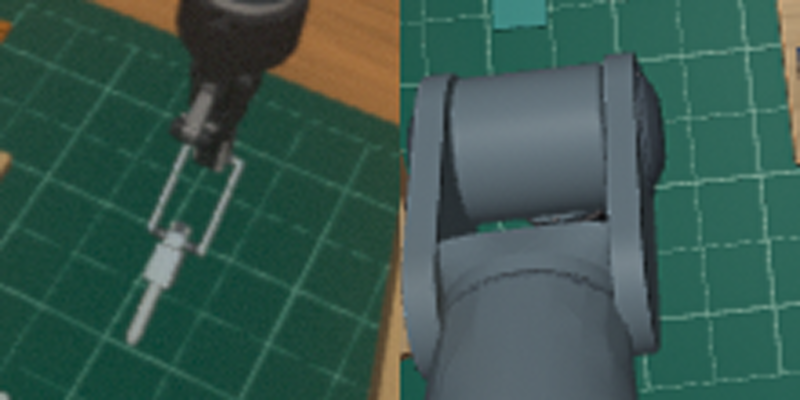

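The pin tilts as planned with its tip at (607,120) on the mat. Next I finish laying it down, release and rise.

Emit:
{"op": "servo_tool", "data": {"targets": [[1,[-0.008,0,0.01],[0,0,0]],[1,[-0.0145,0,0.02],[0,0,0]],[1,[-0.02,0,0.031],[0,0,0]],[1,[-0.0245,0,0.042],[0,0,0]],[1,[-0.028,0,0.053],[0,0,0]],[1,[-0.031,0,0.0645],[0,0,0]],[1,[-0.033,0,0.074],[0,0,0]],[1,[-0.034,0,0.082],[0,0,0]],[1,[-0.034,0,0.082],[0,0,0]],[0.7,[-0.034,0,0.082],[0,0,0]],[0.7,[-0.034,0,0.082],[0,0,0]],[0.7,[-0.034,0,0.07],[0,0,0]]]}}

```text
time_s: 15.58
eef_pos: [460.9, 117.1, 16.2]
eef_rot: [0.0, 1.0, 0.0, -0.001]
wrist_force: [0.7, -1.2, 0.0]
width: 0.3
```

Emit:
{"op": "servo_tool", "data": {"targets": [[0.7,[0,0,-0.04],[0,0,0]],[0.7,[0,0,-0.1],[0,0,0]],[0.7,[0,0,-0.1],[0,0,0]],[0.7,[0,0,-0.1],[0,0,0]]]}}

```text
time_s: 16.08
eef_pos: [461.6, 117.2, 116.7]
eef_rot: [0.0, 1.0, 0.0, 0.0]
wrist_force: [-0.1, -0.7, -0.8]
width: 0.305
```

```bash
cat > e.py <<'E'
from h import *
a=cam('scene')
for q in('pin','pin_tip','grip_sleeve','cross_hole'): print(q,[(np.round(x['xyz'],1),round(x['conf'],2)) for x in r.place_of(a,q)[:2]])
o=r.observe();print(o['time_s'],o['eef_pos'],o['width'],o['wrist_force'])
u,v=proj(a,[540,117,10])[0].astype(int);x0,y0=u-50,v-50
cv2.imwrite('pics/l6.png',cv2.cvtColor(cv2.resize(a['color'][y0:y0+100,x0:x0+100],(600,600),interpolation=cv2.INTER_CUBIC),cv2.COLOR_RGB2BGR)); print(x0,y0)
np.save('cam_s.npy',a,allow_pickle=True)
E
python3 e.py
```

```text
pin [(array([558.8, 117.5,   9.1]), 0.66)]
pin_tip [(array([601.8, 120.4,  12.3]), 0.68)]
grip_sleeve [(array([461.6, 116.5,  13.7]), 0.52)]
cross_hole [(array([571.4, -61.5, 134.6]), 0.98)]
16.325 [460.70168398 117.11736727 115.0347848 ] 0.30237007322786347 [-0.69083453 -0.18015903 -0.97683612]
253 173
```

View pics/l6.png

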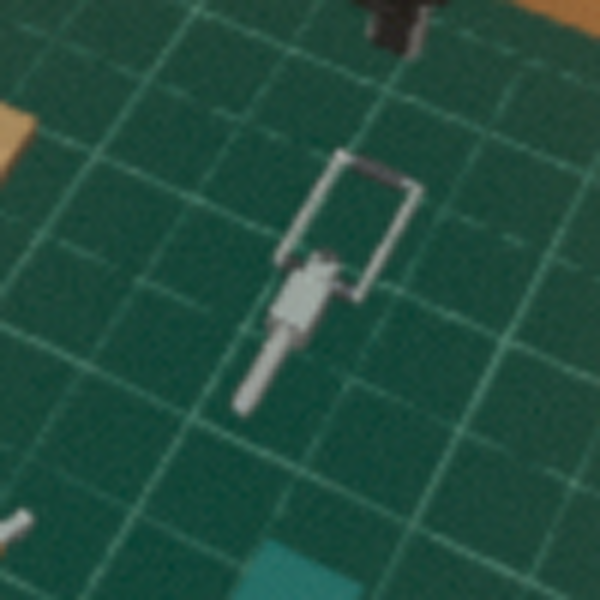

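```bash
python3 -c "
from h import *
a=np.load('cam_s.npy',allow_pickle=True).item()
for n,u,v in(('tip',242,412),('sleeve',381,171),('hingeL',282,262),('hingeR',356,298),('shoulder',290,332)): print(n,atz(a,253+u/6,173+v/6,12).round(1))
rel([543.5,117,60],down(np.pi/2));rel([543.5,117,60],down(-np.pi/2))
print(r.observe()['joint_pos'].round(2))
"
```

```text
tip [602.3 118.5  12. ]
sleeve [461.1 118.1  12. ]
hingeL [527.1 100.7  12. ]
hingeR [528.2 136.4  12. ]
shoulder [557.6 119.1  12. ]
shift [0.083, 0.0002, 0.0548] turn [-0.1, 0.1, -90.0]
shift [0.083, 0.0002, 0.0548] turn [0.1, 0.1, 90.0]
[ 0.01 -0.02  2.08 -0.    1.09  0.01]
```

The pin lies flat, loop straight back, axis along x at y of about 118, shoulder at about x 558. Next I grip the head across y.

Emit:
{"op": "servo_tool", "data": {"targets": [[0.55,[0.01,0,0],[0,0,-10]],[0.55,[0.02,0,0],[0,0,-20]],[0.55,[0.03,0,0],[0,0,-30]],[0.55,[0.04,0,0],[0,0,-40]],[0.55,[0.05,0,0],[0,0,-50]],[0.55,[0.06,0,0],[0,0,-60]],[0.55,[0.075,-0.001,0.01],[0,0,-70]],[0.55,[0.084,-0.001,0.03],[0,0,-80]],[0.55,[0.084,-0.001,0.05],[0,0,-90]],[0.55,[0.084,-0.001,0.07],[0,0,-90]],[0.55,[0.084,-0.001,0.095],[0,0,-90]],[0.55,[0.084,-0.001,0.11],[0,0,-90]]]}}

```text
time_s: 17.82
eef_pos: [544.5, 118.2, 4.3]
eef_rot: [-0.001, 0.708, 0.707, -0.001]
wrist_force: [0.2, 0.8, 0.3]
width: 0.451
```

Emit:
{"op": "servo_tool", "data": {"targets": [[0.55,[0,0,0],[0,0,0]],[0.7,[0,0,0],[0,0,0]],[1,[0,0,0],[0,0,0]],[1,[0,0,0],[0,0,0]],[1,[0,0,0],[0,0,0]],[1,[0,0,-0.03],[0,0,0]],[1,[0,0,-0.08],[0,0,0]],[1,[0,0,-0.14],[0,0,0]],[1,[0,0,-0.165],[0,0,0]],[1,[0,0,-0.165],[0,0,0]]]}}

```text
time_s: 19.08
eef_pos: [546.9, 118.3, 173.5]
eef_rot: [0.002, 0.707, 0.707, 0.002]
wrist_force: [-0.7, -0.0, -2.2]
width: 0.192
```

```bash
cat > f.py <<'E'
from h import *
a=cam('scene','s7.png')
for q in('pin','pin_tip','grip_sleeve','cross_hole','bar_end'): print(q,[(np.round(x['xyz'],1),round(x['conf'],2)) for x in r.place_of(a,q)[:2]])
o=r.observe();print(o['time_s'],o['eef_pos'],o['eef_rot'].round(3),o['width'],o['wrist_force'])
E
python3 f.py
```

```text
pin [(array([558. , 118.5, 176. ]), 0.78), (array([ 5.795e+02, -2.029e+02,  1.000e-01]), 0.16)]
pin_tip [(array([599.1, 119.2, 178.9]), 0.76), (array([ 779.2, -175.5,    0.8]), 0.3)]
grip_sleeve [(array([769.8,  31.4,   4.3]), 0.43)]
cross_hole [(array([575.6, -61.2, 136.4]), 0.77)]
bar_end [(array([576.8, -65. , 119.5]), 0.59)]
19.375 [544.53800341 118.17758812 169.26801533] [-0.001  0.707  0.707 -0.001] 0.19121849573031433 [-0.1883394   0.03124195 -1.46571858]
```

The pin is held level by the head. Next I carry it to the front of the hole, tip about 15 mm short.

Emit:
{"op": "servo_tool", "data": {"targets": [[1,[-0.02,-0.025,0],[0,0,0]],[1,[-0.06,-0.05,0],[0,0,0]],[1,[-0.11,-0.0515,0],[0,0,0]],[1,[-0.15,-0.0515,0],[0,0,0]],[1,[-0.175,-0.0515,0.01],[0,0,0]],[1,[-0.182,-0.0515,0.03],[0,0,0]],[1,[-0.182,-0.0515,0.0455],[0,0,0]],[1,[-0.182,-0.0515,0.0455],[0,0,0]],[1,[-0.182,-0.0515,0.0455],[0,0,0]]]}}

```text
time_s: 20.5
eef_pos: [494.6, -63.4, 126.2]
eef_rot: [0.0, 0.706, 0.708, 0.0]
wrist_force: [0.1, 0.4, -1.0]
width: 0.192
```

```bash
cat > g.py <<'E'
from h import *
import sys
T=[];e=np.array([565,-63,131.])
for n in('scene','top'):
    a=cam(n)
    for q in('pin','pin_tip','cross_hole','bar_end'): print(n,q,[(np.round(x['xyz'],1),round(x['conf'],2)) for x in r.place_of(a,q)[:2]])
    u,v=proj(a,e)[0].astype(int);x0,y0=u-30,v-30;print(n,x0,y0,'x10'); np.save(f'cam_{n}.npy',a,allow_pickle=True)
    T.append(a['color'][y0:y0+60,x0:x0+60])
    print('exp tip',proj(a,[[552,-63.5,131],[507,-63.5,131]]).round(1).tolist())
o=r.observe();print(o['time_s'],o['eef_pos'],o['eef_rot'].round(3),o['width'],o['wrist_force'])
cv2.imwrite('pics/'+sys.argv[1],cv2.cvtColor(cv2.resize(np.hstack(T),(800,400),interpolation=cv2.INTER_CUBIC),cv2.COLOR_RGB2BGR))
E
python3 g.py l8.png
```

```text
scene pin [(array([505.7, -61.2, 129.4]), 0.57), (array([768.3,  28.2,   2.9]), 0.53)]
scene pin_tip [(array([550.6, -59.9, 130.2]), 0.49)]
scene cross_hole [(array([573.6, -60.8, 132.5]), 0.76), (array([507.8, -63. , 128.2]), 0.54)]
scene bar_end [(array([578.8, -64.3, 120. ]), 0.59)]
scene 206 142 x10
exp tip [[239.2, 169.2], [248.6, 157.5]]
top pin []
top pin_tip []
top cross_hole [(array([576.9, -64. , 131. ]), 0.88)]
top bar_end [(array([ 577.8, -344.2,  121.7]), 0.21)]
top 240 155 x10
exp tip [[271.4, 190.7], [273.6, 208.4]]
21.0 [494.37641794 -63.8242801  126.02751775] [0.    0.707 0.707 0.   ] 0.19011011752316248 [-0.44584821 -0.07448447 -1.11917325]
```

View pics/l8.png

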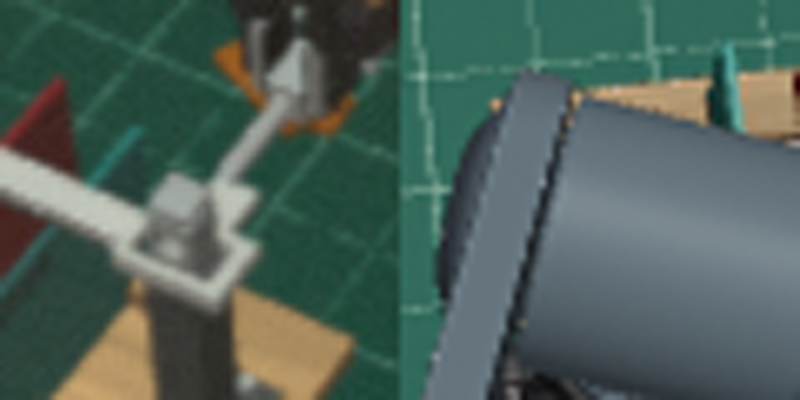

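```bash
cat > k.py <<'E'
from h import *
a=np.load('cam_scene.npy',allow_pickle=True).item()
x0,y0,w,S=218,150,36,11
im=cv2.cvtColor(cv2.resize(a['color'][y0:y0+w,x0:x0+w],(w*S,w*S),interpolation=cv2.INTER_CUBIC),cv2.COLOR_RGB2BGR)
g=im.copy()
def L(A,B,c):
    q=(proj(a,[A,B])-[x0,y0]+.5)*S; cv2.line(g,*[tuple(int(i) for i in k) for k in q],c,1)
H=np.array([576,-63.5,131.])
def box(c,hx,hy,z1,z2,col):
    P=[c+[sx*hx,sy*hy,0] for sx,sy in((-1,-1),(1,-1),(1,1),(-1,1))]
    for i in range(4):
        L(P[i]+[0,0,z2],P[(i+1)%4]+[0,0,z2],col);L(P[i]+[0,0,z1],P[i]+[0,0,z2],col)
box(H,9,9,-10,21,(0,0,255))
t=np.linspace(0,2*np.pi,17);C=np.c_[0*t+9,5.5*np.cos(t),5.5*np.sin(t)]+H
for i in range(16): L(C[i],C[i+1],(0,255,255))
T=np.array([494.4+14,-63.8,133.])   # pin origin estimate
for dy,dz in((4.5,0),(-4.5,0),(0,4.5),(0,-4.5)): L(T+[0,dy,dz],T+[45,dy,dz],(255,0,0))
cv2.imwrite('pics/k.png',np.hstack([im,g]))
E
python3 k.py
```

```text
(no output)
```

View pics/k.png

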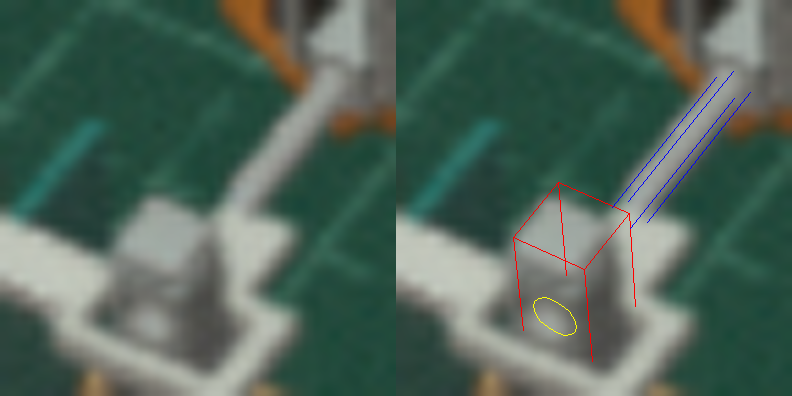

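The stud and hole bore sit about 0.8 px left and down of my overlay, so the hole is at about (578,-64,131). The shank overlay matches. I lower 2 mm and advance gently, watching forces.

Emit:
{"op": "servo_tool", "data": {"targets": [[1,[0,0,0.0023],[0,0,0]],[1,[0,0.004,0.0023],[0,0,0]],[1,[0,0.008,0.0023],[0,0,0]],[1,[0,0.012,0.0023],[0,0,0]],[1,[0,0.015,0.0023],[0,0,0]],[1,[0,0.018,0.0023],[0,0,0]],[1,[0,0.021,0.0023],[0,0,0]],[1,[0,0.024,0.0023],[0,0,0]]]}}

```text
time_s: 22.0
eef_pos: [514.3, -63.5, 122.4]
eef_rot: [-0.005, 0.706, 0.708, -0.004]
wrist_force: [-22.9, -0.9, 8.6]
width: 0.19
```

```bash
python3 f.py
```

```text
pin [(array([525.7, -64.1, 123.6]), 0.6), (array([768.9,  29.3,   6. ]), 0.44)]
pin_tip [(array([569.3, -59.6, 127.8]), 0.48)]
grip_sleeve []
cross_hole [(array([573.8, -63.7, 134.8]), 0.63)]
bar_end [(array([581.4, -61.7, 119. ]), 0.63), (array([506.2, 299.9,   6. ]), 0.45)]
22.3 [514.21857639 -63.49270846 122.4420492 ] [-0.005  0.707  0.708 -0.004] 0.19051886896670145 [-17.37201151  -0.43090664   7.85770896]
```

The contact force is -x and +z, so the tip is riding on the bore's lower lip. I back off, raise 1.7 mm and retry.

Emit:
{"op": "servo_tool", "data": {"targets": [[1,[0,-0.006,0],[0,0,0]],[1,[0,-0.01,-0.0017],[0,0,0]],[1,[0,-0.01,-0.0017],[0,0,0]],[1,[0,-0.006,-0.0017],[0,0,0]],[1,[0,-0.003,-0.0017],[0,0,0]],[1,[0,0,-0.0017],[0,0,0]],[1,[0,0.002,-0.0017],[0,0,0]]]}}

```text
time_s: 23.18
eef_pos: [520.6, -63.7, 125.4]
eef_rot: [-0.0, 0.707, 0.707, 0.0]
wrist_force: [-1.8, 1.0, 1.1]
width: 0.19
```

```bash
python3 f.py
```

```text
pin [(array([531.6, -65.1, 126.9]), 0.59), (array([573.7, -63.5, 129.3]), 0.57)]
pin_tip [(array([574.3, -64.7, 131.9]), 0.39)]
grip_sleeve [(array([502.2, 300.9,   5.1]), 0.34)]
cross_hole [(array([574.2, -62.1, 134.3]), 0.59)]
bar_end [(array([578.6, -63.2, 118.6]), 0.93)]
23.475 [520.64427194 -63.77124566 125.4694855 ] [0.    0.707 0.707 0.   ] 0.18915654230772364 [ 1.17181914  0.5237236  -0.56811125]
```

It's in, with near-zero force. Pushing on.

Emit:
{"op": "servo_tool", "data": {"targets": [[1,[0,0.004,0],[0,0,0]],[1,[0,0.009,0],[0,0,0]],[1,[0,0.014,0],[0,0,0]],[1,[0,0.019,0],[0,0,0]],[1,[0,0.023,0],[0,0,0]],[1,[0,0.026,0],[0,0,0]],[1,[0,0.029,0],[0,0,0]]]}}

```text
time_s: 24.35
eef_pos: [549.4, -63.7, 125.4]
eef_rot: [-0.0, 0.707, 0.707, -0.0]
wrist_force: [-4.9, 3.6, 5.2]
width: 0.197
```

```bash
python3 f.py
```

```text
pin [(array([559.7, -65.2, 128.5]), 0.47)]
pin_tip [(array([601.8, -64.4, 127.5]), 0.6), (array([671.8, 174.7,   3.6]), 0.28)]
grip_sleeve []
cross_hole [(array([573.6, -62.3, 132.5]), 0.71), (array([6.104e+02, 3.000e-01, 4.000e+00]), 0.29)]
bar_end [(array([579.3, -61.8, 118.2]), 0.84)]
24.65 [549.7860762  -63.66816979 125.46558734] [0.    0.707 0.707 0.001] 0.19230707025954388 [-0.58581539  2.96424286  2.7795325 ]
```

Still low force, so I'm continuing until the shoulder seats.

Emit:
{"op": "servo_tool", "data": {"targets": [[1,[0,0.003,0],[0,0,0]],[1,[0,0.005,0],[0,0,0]],[1,[0,0.006,0],[0,0,0]],[1,[0,0.007,0],[0,0,0]]]}}

```text
time_s: 25.15
eef_pos: [555.7, -63.7, 125.5]
eef_rot: [-0.001, 0.707, 0.707, -0.001]
wrist_force: [-5.7, 3.6, 8.2]
width: 0.191
```

Emit:
{"op": "servo_tool", "data": {"targets": [[1,[0,0.001,0],[0,0,0]],[1,[0,0.002,0],[0,0,0]],[1,[0,0.003,0],[0,0,0]],[1,[0,0.003,0],[0,0,0]]]}}

```text
time_s: 25.65
eef_pos: [557.7, -63.7, 125.5]
eef_rot: [-0.002, 0.707, 0.708, -0.002]
wrist_force: [-10.7, 2.1, 10.9]
width: 0.192
```

Emit:
{"op": "servo_tool", "data": {"targets": [[1,[0,0,-0.001],[0,0,0]],[1,[0,0.001,-0.001],[0,0,0]],[1,[0,0.002,-0.001],[0,0,0]],[1,[0,0.003,-0.001],[0,0,0]],[1,[0,0.003,-0.001],[0,0,0]]]}}

```text
time_s: 26.28
eef_pos: [557.7, -63.6, 125.6]
eef_rot: [-0.005, 0.707, 0.708, -0.005]
wrist_force: [-21.5, 2.7, 15.4]
width: 0.192
```

```bash
python3 f.py
cat > m.py <<'E'
from h import *
import sys
a=cam('scene');e=[578,-64,135];
u,v=proj(a,e)[0].astype(int);x0,y0=u-25,v-25;S=10
im=cv2.cvtColor(cv2.resize(a['color'][y0:y0+50,x0:x0+50],(500,500),interpolation=cv2.INTER_CUBIC),cv2.COLOR_RGB2BGR)
for X in ([569,-64,131],[587,-64,131],[614,-64,131]): q=(proj(a,X)[0]-[x0,y0]+.5)*S; print(q.round());cv2.circle(im,tuple(int(i) for i in q),3,(0,0,255),1)
cv2.imwrite('pics/'+sys.argv[1],im)
E
python3 m.py m1.png
```

```text
pin [(array([570.1, -63.7, 127. ]), 0.58), (array([612.4, -63. , 133.1]), 0.18)]
pin_tip [(array([610.9, -64.5, 131.3]), 0.61)]
grip_sleeve []
cross_hole [(array([574.3, -63. , 133.4]), 0.75)]
bar_end [(array([577.4, -64.3, 118.1]), 0.55)]
26.575 [557.69644515 -63.64633875 125.57858527] [-0.005  0.707  0.708 -0.005] 0.18999255053980588 [-20.21306082   2.75239172  16.61600418]
[278. 243.]
[238. 293.]
[177. 370.]
```

View pics/m1.png

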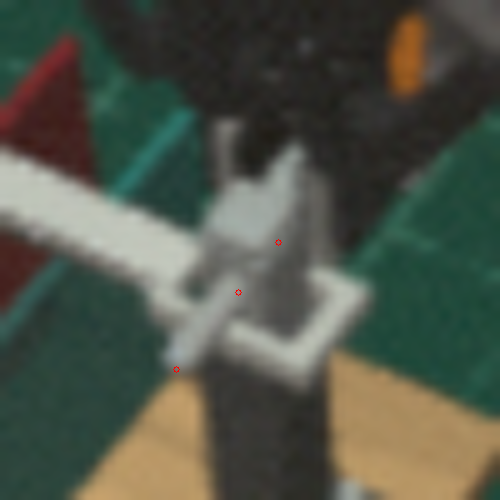

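The pin's tip shows at (177,370), exactly where a seated pin should be, and the TCP came to a hard stop at x 557.7 with force rising. The head is seated. I unload, open and rise.

Emit:
{"op": "servo_tool", "data": {"targets": [[1,[0,-0.002,0.001],[0,0,0]],[0.6,[0,-0.003,0.001],[0,0,0]],[0.55,[0,-0.003,0.001],[0,0,0]],[0.55,[0,-0.003,0.001],[0,0,0]],[0.55,[0,-0.003,-0.03],[0,0,0]],[0.55,[0,-0.003,-0.08],[0,0,0]],[0.55,[0,-0.05,-0.1],[0,0,10]],[0.55,[0,-0.085,-0.1],[0,0,20]],[0.55,[0,-0.085,-0.1],[0,0,30]],[0.55,[0,-0.085,-0.1],[0,0,40]],[0.55,[0,-0.085,-0.1],[0,0,50]],[0.55,[0,-0.085,-0.1],[0,0,60]]]}}

```text
time_s: 28.12
eef_pos: [477.5, -64.0, 226.3]
eef_rot: [0.0, 0.967, 0.256, 0.0]
wrist_force: [-0.5, 0.3, -0.6]
width: 0.45
```

Emit:
{"op": "servo_tool", "data": {"targets": [[0.7,[0,0,0],[0,0,10]],[0.7,[0,0,0],[0,0,20]],[0.7,[0,0,0],[0,0,30]],[0.7,[0,0,0],[0,0,30]],[0.7,[0,0,0],[0,0,30]]]}}

```text
time_s: 28.75
eef_pos: [477.4, -63.9, 226.2]
eef_rot: [0.0, 1.0, 0.002, 0.0]
wrist_force: [0.1, 0.1, -0.3]
width: 0.304
```

```bash
cat > n.py <<'E'
from h import *
for n in('scene','top'):
    a=cam(n)
    for q in('pin','pin_tip','grip_sleeve','bar_end'): print(n,q,[(np.round(x['xyz'],1),round(x['conf'],2)) for x in r.place_of(a,q)[:2]])
    if n=='scene':
        u,v=proj(a,[530,-64,135])[0].astype(int);x0,y0=u-40,v-40;S=7.5
        im=cv2.cvtColor(cv2.resize(a['color'][y0:y0+80,x0:x0+80],(600,600),interpolation=cv2.INTER_CUBIC),cv2.COLOR_RGB2BGR)
        for X in ([569,-64,131],[587,-64,131],[614,-64,131],[472,-64,131],[537,-64,131]): q=(proj(a,X)[0]-[x0,y0]+.5)*S;cv2.circle(im,tuple(int(i) for i in q),3,(0,0,255),1)
        cv2.imwrite('pics/n1.png',im)
o=r.observe();print(o['time_s'],o['eef_pos'],o['eef_rot'].round(3),o['width'],o['wrist_force'])
E
python3 n.py
```

```text
scene pin [(array([568.2, -65.6, 129.7]), 0.73), (array([542.4, 115.9,   1.1]), 0.59)]
scene pin_tip [(array([611.8, -62.2, 133.2]), 0.78)]
scene grip_sleeve [(array([472.1, -63.9, 122.2]), 0.4)]
scene bar_end [(array([577.8, -62.3, 118.8]), 0.56)]
top pin [(array([467.5, -66. , 124.4]), 0.31)]
top pin_tip [(array([7.334e+02, 2.519e+02, 6.000e-01]), 0.29)]
top grip_sleeve [(array([474.2, -66.8, 124.1]), 0.61)]
top bar_end []
29.25 [477.3445617  -63.83313149 226.28891609] [0.    1.    0.001 0.   ] 0.3030190778282583 [-0.50139191 -0.29320861 -0.60435312]
```

View pics/n1.png

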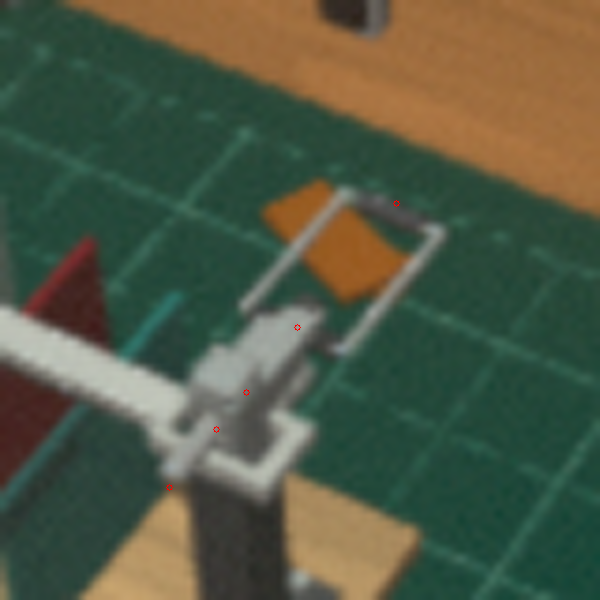

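The pin rests seated, drooping slightly onto the tongue; the sleeve is at about (473,-65,123). Next I pinch the sleeve with the jaws along x.

Emit:
{"op": "servo_tool", "data": {"targets": [[0.6,[-0.005,0.0015,0.05],[0,0,0]],[0.6,[-0.005,0.0015,0.085],[0,0,0]],[0.6,[-0.005,0.0015,0.105],[0,0,0]],[0.6,[-0.005,0.0015,0.113],[0,0,0]],[0.6,[-0.005,0.0015,0.113],[0,0,0]],[1,[-0.005,0.0015,0.113],[0,0,0]],[1,[-0.005,0.0015,0.113],[0,0,0]],[1,[-0.005,0.0015,0.113],[0,0,0]],[1,[-0.005,0.0015,0.113],[0,0,0]]]}}

```text
time_s: 30.38
eef_pos: [472.4, -65.4, 113.6]
eef_rot: [0.0, 1.0, 0.0, 0.0]
wrist_force: [-1.7, -0.3, 1.6]
width: 0.064
```

Emit:
{"op": "servo_tool", "data": {"targets": [[1,[0,0,-0.004],[0,0,0]],[1,[0.0005,0,-0.009],[0,0,0]],[1,[0.001,0,-0.014],[0,0,0]],[1,[0.0015,0,-0.0187],[0,0,0]]]}}

```text
time_s: 30.88
eef_pos: [472.3, -65.0, 131.2]
eef_rot: [-0.0, 1.0, 0.001, -0.002]
wrist_force: [-6.7, -0.5, -4.3]
width: 0.063
```

```bash
python3 f.py
```

```text
pin [(array([568.5, -64.6, 129.5]), 0.57), (array([669.6, 174.9,   4.5]), 0.39)]
pin_tip [(array([611.3, -63.2, 127.7]), 0.72)]
grip_sleeve [(array([472. , -62.9, 143.5]), 0.62), (array([ 580.4, -202.5,    3. ]), 0.45)]
cross_hole [(array([668.1, 173.9,   4.6]), 0.71), (array([573.1, -62.2, 135.2]), 0.67)]
bar_end [(array([578.5, -64. , 119.4]), 0.57)]
31.175 [472.25827858 -64.96977203 131.13346479] [-0.     1.     0.001 -0.002] 0.06413469361515968 [-5.52131033 -0.08759577 -1.76656969]
```

The sleeve is gripped and the loop is turning with a light seating push. Continuing the arc.

Emit:
{"op": "servo_tool", "data": {"targets": [[1,[0.002,0,-0.0095],[0,0,0]],[1,[0.0055,0,-0.0186],[0,0,0]],[1,[0.0104,0,-0.027],[0,0,0]],[1,[0.0164,0,-0.0346],[0,0,0]],[1,[0.0236,0,-0.0412],[0,0,0]],[1,[0.0317,0,-0.0467],[0,0,0]]]}}

```text
time_s: 31.92
eef_pos: [504.9, -65.4, 179.8]
eef_rot: [0.0, 1.0, 0.0, -0.001]
wrist_force: [-4.0, 0.0, -0.3]
width: 0.062
```

Emit:
{"op": "servo_tool", "data": {"targets": [[1,[0.0087,0,-0.0042],[0,0,0]],[1,[0.0181,0,-0.007],[0,0,0]],[1,[0.0277,0,-0.0084],[0,0,0]],[1,[0.0374,0,-0.0084],[0,0,0]],[1,[0.0471,0,-0.0069],[0,0,0]],[1,[0.0563,0,-0.004],[0,0,0]],[1,[0.0651,0,0.0003],[0,0,0]],[1,[0.0651,0,0.0003],[0,0,0]]]}}

```text
time_s: 32.92
eef_pos: [570.0, -65.0, 176.5]
eef_rot: [-0.0, 1.0, 0.001, -0.002]
wrist_force: [-0.1, -0.3, -3.3]
width: 0.052
```

```bash
python3 f.py
```

```text
pin [(array([560.2, -62.7, 128.5]), 0.65)]
pin_tip [(array([602.5, -61.6, 134.6]), 0.43)]
grip_sleeve [(array([570.9, -64.6, 181.4]), 0.48), (array([ 403. , -133. ,    7.6]), 0.39)]
cross_hole [(array([577.9, -60.8, 132.5]), 0.66)]
bar_end [(array([578.6, -63. , 119.2]), 0.89), (array([ 579.6, -203.9,    1.4]), 0.68)]
33.225 [569.62556569 -64.65824732 177.49191516] [-0.001  1.     0.    -0.001] 0.0493484445823252 [-0.40022963  2.0964989  -3.28257051]
```

The networks show the pin pulled back about 8 mm by the spring reaction past centre. Before releasing, I pull the held sleeve in +x to reseat the head.

Emit:
{"op": "servo_tool", "data": {"targets": [[1,[0.002,0,0],[0,0,0]],[1,[0.004,0,0],[0,0,0]],[1,[0.006,0,0],[0,0,0]],[1,[0.008,0,0],[0,0,0]],[1,[0.009,0,0],[0,0,0]]]}}

```text
time_s: 33.85
eef_pos: [579.4, -65.1, 178.1]
eef_rot: [-0.0, 1.0, 0.0, -0.001]
wrist_force: [-1.7, 1.9, -4.6]
width: 0.048
```

```bash
python3 f.py; python3 m.py m2.png
```

```text
pin [(array([570.6, -63.3, 128.5]), 0.49)]
pin_tip [(array([610. , -60.5, 135.7]), 0.63)]
grip_sleeve [(array([768.7,  31.7,   4.3]), 0.25)]
cross_hole [(array([573.1, -63.1, 134.3]), 0.66), (array([578.1, -61.7, 120.3]), 0.28)]
bar_end [(array([575.8, -62.1, 121.3]), 0.9)]
34.15 [579.44862922 -65.19491381 178.26195462] [-0.  1.  0. -0.] 0.04540642103818631 [-1.04779616  3.19087953 -4.26748158]
[278. 243.]
[238. 293.]
[177. 370.]
```

View pics/m2.png

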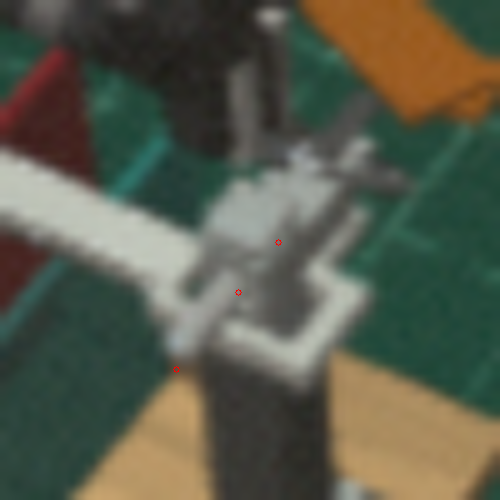

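The pin is back (networks: shoulder x about 570, tip about 610). I pull slightly more to feel for the stop.

Emit:
{"op": "servo_tool", "data": {"targets": [[1,[0.0015,0,0],[0,0,0]],[1,[0.003,0,0],[0,0,0]],[1,[0.003,0,0],[0,0,0]]]}}

```text
time_s: 34.58
eef_pos: [582.3, -65.2, 178.1]
eef_rot: [-0.0, 1.0, 0.0, -0.001]
wrist_force: [-3.8, 2.3, -4.8]
width: 0.046
```

```bash
cat > q.py <<'E'
from h import *
L={}
for i in range(3):
    a=cam('scene')
    for q in('pin','pin_tip','grip_sleeve','loop','bar_end'):
        f=r.place_of if q!='loop' else r.find_in
        for x in f(a,q)[:1]: L.setdefault(q,[]).append(np.r_[x['xyz'],100*x['conf']].round(0).tolist())
for k,v in L.items(): print(k,v)
o=r.observe();print(o['time_s'],o['eef_pos'].round(1),round(o['width'],3),o['wrist_force'].round(1))
E
python3 q.py
```

```text
pin [[570.0, -64.0, 132.0, 54.0], [573.0, -66.0, 131.0, 59.0], [568.0, -61.0, 130.0, 46.0]]
pin_tip [[612.0, -62.0, 134.0, 51.0], [612.0, -62.0, 135.0, 52.0], [615.0, -60.0, 132.0, 52.0]]
grip_sleeve [[582.0, -61.0, 180.0, 53.0], [582.0, -63.0, 180.0, 55.0], [584.0, -67.0, 181.0, 56.0]]
loop [[454.0, 283.0, 67.0, 48.0], [557.0, -58.0, 141.0, 65.0]]
bar_end [[580.0, -62.0, 118.0, 92.0], [578.0, -61.0, 120.0, 86.0], [580.0, -62.0, 118.0, 58.0]]
35.475 [582.6 -65.2 178.4] 0.047 [-2.7  2.5 -4.9]
```

Emit:
{"op": "servo_tool", "data": {"targets": [[0.7,[0,0,0],[0,0,0]],[0.5,[0,0,-0.01],[0,0,0]],[0.5,[0,0,-0.04],[0,0,0]],[0.5,[-0.03,0,-0.09],[0,0,0]],[0.8,[-0.09,0,-0.09],[0,0,0]],[1,[-0.15,0,-0.09],[0,0,0]],[1,[-0.15,0,-0.09],[0,0,0]]]}}

```text
time_s: 36.35
eef_pos: [430.6, -65.4, 269.6]
eef_rot: [0.001, 1.0, -0.0, 0.002]
wrist_force: [-0.5, 1.2, 0.7]
width: -0.004
```

```bash
python3 q.py
python3 - <<'E'
from h import *
a=cam('top')
for q in('pin','pin_tip','grip_sleeve','bar_end','cross_hole'): print(q,[(np.round(x['xyz'],1),round(x['conf'],2)) for x in r.place_of(a,q)[:2]])
a=cam('scene')
m=r.trace(a,'loop');ref=proj(a,[[576,-64,131],[593,-64,138],[600,-64,131],[536,-64,131],[558,-64,193]]).round(1);print(ref.tolist())
for x in m[:2]:
    ys,xs=np.where(x['mask']);print(round(x['conf'],2),len(xs),xs.min(),xs.max(),ys.min(),ys.max())
    if abs(xs.mean()-235)<30:
        for row in x['mask'][ys.min():ys.max()+1,xs.min():xs.max()+1]: print(''.join('.#'[int(k)] for k in row))
E
```

```text
pin [[569.0, -62.0, 127.0, 60.0], [568.0, -64.0, 127.0, 69.0], [568.0, -63.0, 128.0, 70.0]]
pin_tip [[610.0, -64.0, 132.0, 48.0], [503.0, 298.0, 3.0, 71.0]]
grip_sleeve [[600.0, -64.0, 144.0, 58.0], [602.0, -62.0, 142.0, 66.0], [365.0, -354.0, 0.0, 70.0]]
loop [[770.0, 31.0, 15.0, 63.0], [593.0, -61.0, 136.0, 46.0], [590.0, -60.0, 141.0, 44.0]]
bar_end [[580.0, -61.0, 117.0, 74.0], [578.0, -61.0, 119.0, 82.0], [580.0, -62.0, 118.0, 56.0]]
37.25 [432.6 -65.4 268.4] -0.001 [-0.6 -0.8 -0.2]
pin [(array([571. , -61.8, 131.9]), 0.41), (array([453.4, 284.1,  50.8]), 0.35)]
pin_tip [(array([614.1, -61.3, 135. ]), 0.58)]
grip_sleeve [(array([600.9, -64. , 138.7]), 0.53)]
bar_end [(array([579. , -66.8, 122.2]), 0.85)]
cross_hole [(array([575.1, -65. , 133.4]), 0.68)]
[[233.8, 175.7], [229.8, 178.6], [228.4, 182.4], [242.4, 164.9], [236.4, 153.0]]
0.26 297 222 248 161 186
....................##.....
..............#########....
............############...
...........#############...
..........###############..
..........################.
.........##################
........#..################
............###############
.............#############.
..............###########..
..............##########...
...............########....
...............########....
.##............#######.....
####............#####......
############....####.......
############....###........
.############..###.........
..##############...........
...#############...........
...############............
...###########.............
...##########..............
....####...................
.....##....................
```

The loop has snapped over: sleeve at about (601,-64,140) in both cameras, bar down. As insurance, I nudge the pin's rear gently with shut fingers to confirm the head is against the stud.

Emit:
{"op": "servo_tool", "data": {"targets": [[1,[0.03,-0.001,0.05],[0,0,0]],[1,[0.057,-0.001,0.1],[0,0,0]],[1,[0.057,-0.001,0.138],[0,0,0]],[1,[0.062,-0.001,0.141],[0,0,0]],[1,[0.068,-0.001,0.141],[0,0,0]],[1,[0.073,-0.001,0.141],[0,0,0]],[1,[0.076,-0.001,0.141],[0,0,0]]]}}

```text
time_s: 38.52
eef_pos: [510.0, -64.7, 129.1]
eef_rot: [0.001, 1.0, 0.0, 0.002]
wrist_force: [0.2, -0.0, 0.8]
width: 0.002
```

Emit:
{"op": "servo_tool", "data": {"targets": [[1,[0.002,0,0],[0,0,0]],[1,[0.004,0,0],[0,0,0]],[1,[0.006,0,0],[0,0,0]]]}}

```text
time_s: 38.9
eef_pos: [512.1, -64.2, 127.3]
eef_rot: [-0.0, 1.0, 0.001, -0.004]
wrist_force: [-15.5, -0.2, 10.4]
width: 0.0
```

Emit:
{"op": "servo_tool", "data": {"targets": [[1,[0.002,0,0],[0,0,0]],[1,[0.004,0,0],[0,0,0]],[1,[0.005,0,0],[0,0,0]]]}}

```text
time_s: 39.28
eef_pos: [512.7, -64.0, 126.4]
eef_rot: [-0.001, 1.0, 0.001, -0.01]
wrist_force: [-32.4, -1.1, 21.2]
width: 0.002
```

It's a hard stop, so the head is firmly against the stud. I back off and check.

Emit:
{"op": "servo_tool", "data": {"targets": [[1,[-0.01,0,0],[0,0,0]],[1,[-0.03,0,0],[0,0,0]],[1,[-0.06,0,-0.04],[0,0,0]],[1,[-0.09,0,-0.1],[0,0,0]],[0.5,[-0.11,0,-0.15],[0,0,0]],[0.5,[-0.11,0,-0.15],[0,0,0]],[0.5,[-0.11,0,-0.15],[0,0,0]]]}}

```text
time_s: 40.15
eef_pos: [409.5, -64.3, 277.1]
eef_rot: [-0.0, 1.0, 0.0, 0.0]
wrist_force: [0.4, -0.1, -0.4]
width: 0.504
```

```bash
python3 q.py
python3 - <<'E'
from h import *
a=cam('top')
for q in('pin','pin_tip','grip_sleeve','bar_end','stop_pin','pliers','cutter','offcut_a','bottle','flux_jar'): print(q,[(np.round(x['xyz']).tolist(),round(x['conf'],2)) for x in r.place_of(a,q)[:2]])
E
```

```text
pin [[567.0, -62.0, 125.0, 49.0], [568.0, -65.0, 127.0, 48.0], [565.0, -64.0, 127.0, 73.0]]
pin_tip [[611.0, -61.0, 132.0, 67.0], [613.0, -63.0, 132.0, 68.0], [612.0, -63.0, 130.0, 56.0]]
grip_sleeve [[772.0, 30.0, 3.0, 52.0], [600.0, -65.0, 142.0, 68.0], [600.0, -66.0, 140.0, 45.0]]
loop [[591.0, -60.0, 137.0, 44.0], [592.0, -56.0, 138.0, 56.0], [596.0, -56.0, 140.0, 45.0]]
bar_end [[577.0, -64.0, 118.0, 83.0], [579.0, -62.0, 119.0, 95.0], [580.0, -61.0, 117.0, 90.0]]
41.05 [409.6 -64.4 277.4] 0.497 [ 0.2 -0.3 -0.2]
pin [([570.0, -62.0, 130.0], 0.49)]
pin_tip [([614.0, -66.0, 133.0], 0.57)]
grip_sleeve [([600.0, -65.0, 145.0], 0.57)]
bar_end [([578.0, -68.0, 122.0], 0.83)]
stop_pin [([453.0, 287.0, 50.0], 0.54)]
pliers [([363.0, -349.0, 2.0], 0.8), ([508.0, 297.0, 0.0], 0.19)]
cutter [([773.0, 34.0, 4.0], 0.78)]
offcut_a []
bottle [([731.0, 253.0, 3.0], 0.62)]
flux_jar [([783.0, -173.0, 4.0], 0.62)]
```

```bash
python3 -c "
from plant import r
print(r.hand_in())"
```

```text
the job is handed in; nothing more can be done
None
```

I handed the job in at about 41 s of the 72 s limit. The keeper bar is down over the stud, the pin is through the cross hole with its head against the stud, and the loop is shut over the stud on the pin's far end.

**How it went:**
- I pushed the bar down until it sat at its closed height of 121 mm.
- I lifted the pin out by its loop, laid it on the bare mat and took it again by the head. The first try at the hole caught on the lower edge, so I backed off, raised it 1.7 mm and pushed it in to a hard stop.
- I then swung the loop over the top by its sleeve. On the way the loop's spring pulled the pin back about 8 mm. I pulled it forward again while still holding the sleeve, then let the loop snap shut.

**Last checks:**
- **Head seated:** a push on the back of the pin after the loop had snapped shut met a hard stop. It gave only about 0.6 mm as the wrist force rose from about 19 to 39 N. Those are total wrist forces; the push along the pin peaked at 32 N.
- **Positions from both cameras:** sleeve at about (600, -65, 142), pin tip x about 612 and shoulder x about 568. These fit a seated, locked pin to within the networks' accuracy of about 4 mm. The bar end was at its closed height.
- **Other things:** the stop pin, pliers, cutter, bottle and jar were where they started. The gripper was clear and touching nothing.

**Not fully confirmed:** my 12 pictures ran out before the loop closed, so I judged that last state from the networks and forces only. I did not locate either glass offcut again in the final check; the gripper touched neither.

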